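Gauge a clamped opening with packing wedges, thinnest first

ROBOT

A 6-joint arm with a two-finger parallel gripper is mounted at the origin on a cart in front of the work surface, level with it; the furniture and walls round the work are solid. World frame = base frame: x ahead of the robot, y to its left, z up, the work surface at z = 0. Lengths are in m, angles in rad, forces in N, time in s.
With the tool pointing down it reaches from about 0.425 to 1.125 m from the base axis. Payload 14.9 kg.
Tool frame: the origin (TCP) lies midway between the tips of the shut fingers; the grasp point (between the pads) lies 19 mm behind it (robot.grip_point_offset is the distance from the TCP to the grasp point, in m); z points along the fingers, y is the line along which they close (so a half turn about z gives the same grasp; the last joint's range is limited). The gripper opens to 91 mm and grips with 3 to 60 N. Pads are 32 mm wide; open, the fingers measure 118 mm over their backs; the gripper's body (76 mm by 178 mm) begins 60 mm behind the grasp point.
Start: joints at [-1.135, 0.379, 1.734, -0, 1.028, -0.033], TCP at [0.316, -0.624, 0.214] pointing down, gripper open.
Joint ranges: [-2.77, 2.77], [-0.74, 2.19], [0, 2.66], [-1.06, 4.2], [0.31, 2.87], [-3.08, 3.08]. Speed limits (rad/s): [1.89, 1.89, 2.39, 3.14, 3.14, 3.14].

INTERFACE

Orientations are given as a unit quaternion [x, y, z, w].
In Python, from station import robot gives the robot as it stands.
- The arm moves only by the shell command python3 -m crank 'ROWS'. ROWS is JSON, a list that holds one entry, the list of rows, each a list of 5 numbers: the opening, from 0 (shut) to 1 (fully open), then the shift along the tool's x, y, z normalised to -1 to 1, where 1 is 0.025 m, then the turn about the tool's z normalised to -1 to 1, where 1 is 0.08 rad. A call has 1 to 12 rows; each row shifts and turns the commanded pose from where the row before left it, along the tool's axes as they then stand; what a row does not reach is not made up. A row lasts 1/10 s, in which the tool goes at most 50 mm and 8.59 degrees, less where a joint would pass 70% of its speed; a pose out of reach is approached as far as the arm can. A call with a number of a shift or a turn outside -1 to 1 is refused whole. A call with a gripper value outside its range is refused whole. The fingers move at their own pace and stop on an object; the grip force is fixed at half the most. Time passes only in rows, so rows that do not move let the fingers close. It gives the time, the measured TCP pose, the force, the opening and the grip force at its end, in the units of the state.
- robot.state(): the state, without advancing time (a new reading comes with each control period).
- robot.read_camera(name): name is "scene" or "side" or "wrist"; returns the picture (420x560x3 uint8, red, green, blue); there is no depth.
- robot.camera_params(name): a dict with "fx", "fy", "cx", "cy" (pixels), "distortion" ([k1, k2, p1, p2, k3] as OpenCV has them; the pictures are not rectified), "extrinsics" (4x4, takes a point from world to camera coordinates). Camera axes: x right, y down, z forward; pixel columns grow to the right and rows downward; lengths in m; the calibration is good to about 2 mm. A picture is of the moment at which its call begins: read the wrist's pose just before it. camera_params takes no time and is no camera call; for the wrist camera it gives the pose at the moment of the call.
- robot.hand_in(): hands the job in; it is judged then, once.
Trained networks look in the newest picture that a camera, given by its name, has taken for a name from the list of things; names that differ only in an ending like _2 or _b are one class to them, and where a whole thing is asked for, a point or a joint stands for the part that bears it (a point fixed in the world has none). Each returns a list of dicts, best first, with "score" (0 to 1); they miss things now and then, are a little off and sometimes report something else, mostly with a low value. They report only what shows in the picture. A call takes as long as a camera call. They do not tell look-alikes from the thing itself.
- robot.recognise(camera, thing): "uv" ([column, row] in pixels, amid what is visible of it).
- robot.pinpoint(camera, thing): "uv" ([column, row] in pixels: a listed point, or the origin of a listed thing).
The state is a dict: "clock": time; "qpos": joint angles; "qd": joint speeds; "effort": joint torques, N m; "ee_pos": TCP position; "orientation": TCP orientation; "contact_force": force on the tool from outside, world axes, zero at the start; "torque": the same for the moment, N m; "width": finger opening in m; "finger_force": force on a finger pad.
Only numpy, scipy, OpenCV 4.12 (cv2) and the standard library are available. Lean on these libraries where they do the work, as an engineer would, in place of code of your own. Each camera call takes 0.05 s, during which the arm holds its last target. There are 200 camera calls.

TASK

Find which packing wedge fits the opening between the two steel jaws on the stand. Starting with the thinnest, lower each wedge foot first into the opening, flat side to the far jaw, and let go so that one that is too thin drops through by itself and slides down the tray; only then take the next thicker one, until one stays wedged upright in the opening. Leave that one there, the dropped ones in the tray without touching them, and the thicker ones standing in their rack, and do not disturb the tape roll or the black clip.

Things in the scene. Friction and masses are not known exactly. Their poses are not given: they have to be found in the camera images.
- stand: Fixed plywood stand, 205 x 124 mm, 166 mm high. Two flat steel jaws lie on top, 16 mm thick, 108 mm long along the stand's y, with an opening between them. The far jaw (+x) is fixed; the near one, held by two brass thumbscrews 10 mm high at y = +-47 mm, is clamped anywhere. Origin on the table under the middle of the far jaw's face; x points away from the robot side, z up.
- gap_edge (a point): Top edge of the far jaw's face, at mid-length, 166 mm above the table; both jaws' tops are at this height. The opening reaches from here towards the stand's -x; its width, somewhere from 15 to 25 mm, is not told: it is found by trying.
- tray_stop (a point): Foot of the low stop wall at the lower end of the slick white tray that slopes 27 degrees from under the opening towards the stand's -x, 145 mm before the far jaw's face; side walls at y = +-44 mm. At the opening the tray lies about 65 mm below the jaws' undersides: a wedge that drops through clears them, falls over and slides down.
- rack: Pale wooden rack, 196 x 66 mm, fixed on the table, with a row of four bays along its x, 46 mm apart (at -69, -23, +23 and +69 mm), floor 8 mm above the table, ridges between them 17 mm above the table. Each bay holds one wedge standing upright, flat face to the rack's +x; the order varies. Origin under its centre.
- tape_roll: Roll of paper tape lying flat, 62 mm across, 48 mm high; a bystander. Origin at the centre of its underside.
- film_clip: Small black moulded end piece, 24 x 36 x 19 mm; a bystander. Origin at the centre of its underside.
- wedge_1: The thinnest of four aluminium wedges, 1 small dark dot in its top, about 67 g. 32 mm wide (y), 56 mm tall (z), 8 mm thick (x) at the foot, widening evenly to 14.5 mm at 30 mm up, then straight. Flat upright side at +x, taper all at -x. Origin at the foot, mid-width, 7.25 mm from the flat side (under the middle of the top). Grip it near the top across its width.
- wedge_2: The second thinnest of four aluminium wedges, 2 small dark dots in its top, about 79 g. 32 mm wide (y), 56 mm tall (z), 12 mm thick (x) at the foot, widening evenly to 18.5 mm at 30 mm up, then straight. Flat upright side at +x, taper all at -x. Origin at the foot, mid-width, 9.25 mm from the flat side (under the middle of the top). Grip it near the top across its width.
- wedge_3: The second thickest of four aluminium wedges, 3 small dark dots in its top, about 91 g. 32 mm wide (y), 56 mm tall (z), 16 mm thick (x) at the foot, widening evenly to 22.5 mm at 30 mm up, then straight. Flat upright side at +x, taper all at -x. Origin at the foot, mid-width, 11.25 mm from the flat side (under the middle of the top). Grip it near the top across its width.
- wedge_4: The thickest of four aluminium wedges, 4 small dark dots in its top, about 103 g. 32 mm wide (y), 56 mm tall (z), 20 mm thick (x) at the foot, widening evenly to 26.5 mm at 30 mm up, then straight. Flat upright side at +x, taper all at -x. Origin at the foot, mid-width, 13.25 mm from the flat side (under the middle of the top). Grip it near the top across its width.
Mind the look-alikes: they are no part of the job. Leave any orange or yellow look-alike of the wedge_1 alone.

How it is judged:
On the way, in this order (a step that is already met when the one before it is completed fails the run):
1. the foot of the thinnest wedge is in the opening (x of wedge_1 in the frame of stand between -0.01525 and -0.00475 m and y of wedge_1 in the frame of stand between -0.03 and 0.03 m and z of wedge_1 in the frame of stand between 0.118 and 0.163 m), for 0.05 s.
2. the thinnest wedge has dropped through and slid down the tray (x of wedge_1 in the frame of stand between -0.155 and 0.035 m and y of wedge_1 in the frame of stand between -0.046 and 0.046 m and z of wedge_1 in the frame of stand between 0 and 0.115 m and x of wedge_1 in the frame of stand below -0.05 m and linear speed of wedge_1 below 0.02 m/s), for 0.2 s.
At the end, for the whole second after the job is handed in: One wedge stays in the opening, tilt under 0.25 rad, foot 3 to 48 mm below the jaws' tops, flat side towards and within 8 mm of the far jaw, within 30 mm of mid-length; every thinner one lies in the tray; every thicker one stands in the rack within 20 mm of its start; all under 0.02 m/s ((((x of wedge_2 in the frame of stand between -0.01725 and -0.00675 m and y of wedge_2 in the frame of stand between -0.03 and 0.03 m and z of wedge_2 in the frame of stand between 0.118 and 0.163 m and angle between wedge_2's own z axis and vertical below 0.25 rad and x of gap_edge in the frame of wedge_2 above 0 m) and (x of wedge_1 in the frame of stand between -0.155 and 0.035 m and y of wedge_1 in the frame of stand between -0.046 and 0.046 m and z of wedge_1 in the frame of stand between 0 and 0.115 m) and (distance of wedge_3 from where it was at the start of the episode below 0.02 m and angle between wedge_3's own z axis and vertical below 0.15 rad) and (distance of wedge_4 from where it was at the start of the episode below 0.02 m and angle between wedge_4's own z axis and vertical below 0.15 rad) and linear speed of each of wedge_1, wedge_2, wedge_3, wedge_4 below 0.02 m/s) or ((x of wedge_3 in the frame of stand between -0.01925 and -0.00875 m and y of wedge_3 in the frame of stand between -0.03 and 0.03 m and z of wedge_3 in the frame of stand between 0.118 and 0.163 m and angle between wedge_3's own z axis and vertical below 0.25 rad and x of gap_edge in the frame of wedge_3 above 0 m) and (x of wedge_1 in the frame of stand between -0.155 and 0.035 m and y of wedge_1 in the frame of stand between -0.046 and 0.046 m and z of wedge_1 in the frame of stand between 0 and 0.115 m) and (x of wedge_2 in the frame of stand between -0.155 and 0.035 m and y of wedge_2 in the frame of stand between -0.046 and 0.046 m and z of wedge_2 in the frame of stand between 0 and 0.115 m) and (distance of wedge_4 from where it was at the start of the episode below 0.02 m and angle between wedge_4's own z axis and vertical below 0.15 rad) and linear speed of each of wedge_1, wedge_2, wedge_3, wedge_4 below 0.02 m/s) or ((x of wedge_4 in the frame of stand between -0.02125 and -0.01075 m and y of wedge_4 in the frame of stand between -0.03 and 0.03 m and z of wedge_4 in the frame of stand between 0.118 and 0.163 m and angle between wedge_4's own z axis and vertical below 0.25 rad and x of gap_edge in the frame of wedge_4 above 0 m) and (x of wedge_1 in the frame of stand between -0.155 and 0.035 m and y of wedge_1 in the frame of stand between -0.046 and 0.046 m and z of wedge_1 in the frame of stand between 0 and 0.115 m) and (x of wedge_2 in the frame of stand between -0.155 and 0.035 m and y of wedge_2 in the frame of stand between -0.046 and 0.046 m and z of wedge_2 in the frame of stand between 0 and 0.115 m) and (x of wedge_3 in the frame of stand between -0.155 and 0.035 m and y of wedge_3 in the frame of stand between -0.046 and 0.046 m and z of wedge_3 in the frame of stand between 0 and 0.115 m) and linear speed of each of wedge_1, wedge_2, wedge_3, wedge_4 below 0.02 m/s))); the robot touches nothing.
It fails at once if a wedge is taken (moved over 30 mm) before the next thinner one lies in the tray ((distance of wedge_2 from where it was at the start of the episode above 0.03 m and not (x of wedge_1 in the frame of stand between -0.155 and 0.035 m and y of wedge_1 in the frame of stand between -0.046 and 0.046 m and z of wedge_1 in the frame of stand between 0 and 0.115 m)) or (distance of wedge_3 from where it was at the start of the episode above 0.03 m and not (x of wedge_2 in the frame of stand between -0.155 and 0.035 m and y of wedge_2 in the frame of stand between -0.046 and 0.046 m and z of wedge_2 in the frame of stand between 0 and 0.115 m)) or (distance of wedge_4 from where it was at the start of the episode above 0.03 m and not (x of wedge_3 in the frame of stand between -0.155 and 0.035 m and y of wedge_3 in the frame of stand between -0.046 and 0.046 m and z of wedge_3 in the frame of stand between 0 and 0.115 m))).
It fails at once if the fingers touch a wedge in the tray ((x of wedge_1 in the frame of stand between -0.155 and 0.035 m and y of wedge_1 in the frame of stand between -0.046 and 0.046 m and z of wedge_1 in the frame of stand between 0 and 0.115 m and contact force between the fingers and wedge_1 above 0.5 N) or (x of wedge_2 in the frame of stand between -0.155 and 0.035 m and y of wedge_2 in the frame of stand between -0.046 and 0.046 m and z of wedge_2 in the frame of stand between 0 and 0.115 m and contact force between the fingers and wedge_2 above 0.5 N) or (x of wedge_3 in the frame of stand between -0.155 and 0.035 m and y of wedge_3 in the frame of stand between -0.046 and 0.046 m and z of wedge_3 in the frame of stand between 0 and 0.115 m and contact force between the fingers and wedge_3 above 0.5 N) or (x of wedge_4 in the frame of stand between -0.155 and 0.035 m and y of wedge_4 in the frame of stand between -0.046 and 0.046 m and z of wedge_4 in the frame of stand between 0 and 0.115 m and contact force between the fingers and wedge_4 above 0.5 N)).
It fails at once if the tape roll or the clip is pushed more than 30 mm (distance of any of tape_roll, film_clip from where it was at the start of the episode above 0.03 m).
It also fails if it takes over 70 s, if anything falls off the work surface, if the arm or the gripper's body presses on something with over 40 N, if the wrist force passes 120 N, or if a joint passes its speed limit or range.

## Working session

There is one attempt and no reset: what is moved stays moved. The work goes in short steps, Python scripts to look and compute and a shell command to move; the robot and the scene stay as the last step left them, time stands still between calls to the robot, and variables do not carry over. Pictures are saved under pics/ and viewed, at most 10 in all, crops included, and the job is handed in when it is done.

```bash
mkdir -p pics; cat > h.py <<'E'
import numpy as np, cv2
from station import robot
def cam(n):
    p=robot.camera_params(n); K=np.array([[p["fx"],0,p["cx"]],[0,p["fy"],p["cy"]],[0,0,1.]])
    return K,np.array(p["distortion"],float),np.array(p["extrinsics"],float)
def ray(n,uv,C=None):
    K,D,E=C or cam(n); a=cv2.undistortPoints(np.array([[uv]],float),K,D)[0,0]
    R,t=E[:3,:3],E[:3,3]; return -R.T@t, R.T@np.array([a[0],a[1],1])
def atz(n,uv,z,C=None):
    o,d=ray(n,uv,C); return o+d*(z-o[2])/d[2]
def proj(n,P,C=None):
    K,D,E=C or cam(n); return cv2.projectPoints(np.array(P,float).reshape(-1,3),cv2.Rodrigues(E[:3,:3])[0],E[:3,3],K,D)[0][:,0]
def tri(rs):
    A=0;b=0
    for o,d in rs:
        d=d/np.linalg.norm(d);M=np.eye(3)-np.outer(d,d);A=A+M;b=b+M@o
    return np.linalg.solve(A,b)
def shot(n,f=None):
    im=robot.read_camera(n)
    if f: cv2.imwrite("pics/"+f,im[:,:,::-1])
    return im
E
python3 - <<'E'
from h import *
np.set_printoptions(precision=4,suppress=True)
a=[]
for n in("scene","side","wrist"):
    im=shot(n); a.append(im)
    cv2.imwrite(f"pics/{n}0.png",im[:,:,::-1])
    print(n,-cam(n)[2][:3,:3].T@cam(n)[2][:3,3])
    for t in("wedge_1","rack","gap_edge","tray_stop","tape_roll","film_clip","stand"):
        print(n,t,[(np.round(r["uv"]).tolist(),round(r["score"],2)) for r in robot.pinpoint(n,t)][:7])
print({k:np.round(v,3).tolist() for k,v in robot.state().items()})
E
```

```text
scene [-0.0398  0.4403  0.8741]
scene wedge_1 [([351.0, 216.0], 0.73), ([334.0, 170.0], 0.67), ([307.0, 192.0], 0.53), ([342.0, 210.0], 0.47)]
scene rack [([334.0, 206.0], 0.79), ([210.0, 208.0], 0.29)]
scene gap_edge [([210.0, 208.0], 0.57)]
scene tray_stop [([265.0, 291.0], 0.86), ([307.0, 193.0], 0.41)]
scene tape_roll [([300.0, 241.0], 0.72), ([354.0, 216.0], 0.29)]
scene film_clip [([261.0, 212.0], 0.48)]
scene stand [([216.0, 261.0], 0.73)]
side [ 0.4098 -0.9445  0.6094]
side wedge_1 [([301.0, 310.0], 0.92), ([319.0, 303.0], 0.78), ([268.0, 350.0], 0.72), ([351.0, 340.0], 0.64), ([256.0, 317.0], 0.63), ([208.0, 303.0], 0.57), ([279.0, 310.0], 0.55)]
side rack [([289.0, 312.0], 0.59)]
side gap_edge [([296.0, 172.0], 0.8), ([330.0, 266.0], 0.67), ([288.0, 314.0], 0.65)]
side tray_stop [([240.0, 237.0], 0.75)]
side tape_roll [([275.0, 275.0], 0.92)]
side film_clip [([330.0, 267.0], 0.52), ([288.0, 312.0], 0.43)]
side stand [([296.0, 230.0], 0.65)]
wrist [ 0.3818 -0.5899  0.3851]
wrist wedge_1 []
wrist rack []
wrist gap_edge []
wrist tray_stop []
wrist tape_roll []
wrist film_clip []
wrist stand []
{'clock': 1.2, 'qpos': [-1.135, 0.379, 1.734, 0.0, 1.028, -0.033], 'qd': [-0.001, 0.0, -0.002, 0.001, 0.0, -0.001], 'effort': [-0.002, -76.372, -43.474, 0.065, 0.039, -0.0], 'ee_pos': [0.316, -0.624, 0.214], 'orientation': [0.973, 0.232, 0.0, -0.0], 'contact_force': [0.425, 0.0, 0.755], 'torque': [0.057, 0.021, -0.039], 'finger_force': 0.0, 'width': 0.091}
```

```bash
python3 - <<'E'
from h import *
np.set_printoptions(precision=4,suppress=True)
a=cv2.imread("pics/scene0.png");b=cv2.imread("pics/side0.png")
print(a.shape)
cv2.imwrite("pics/v1.png",cv2.resize(a[140:340,130:400],None,fx=2.96,fy=2.96,interpolation=2)[:600,:800])
cv2.imwrite("pics/v2.png",cv2.resize(b[150:400,190:390],None,fx=2.4,fy=2.4,interpolation=2))
for t,u,v,z in(("gap",(210,208),(296,172),.166),("rack",(334,206),(289,312),0),("tray",(265,291),(240,237),.06),("tape",(300,241),(275,275),0),("stand",(216,261),(296,230),0)):
    print(t,tri([ray("scene",u),ray("side",v)]),atz("scene",u,z),atz("side",v,z))
E
```

```text
(420, 560, 3)
gap [0.5681 0.1238 0.1629] [0.5699 0.1248 0.166 ] [0.5636 0.111  0.166 ]
rack [ 0.5134 -0.1881  0.0026] [ 0.5161 -0.19    0.    ] [ 0.513  -0.1855  0.    ]
tray [0.4294 0.1017 0.0062] [0.3996 0.1227 0.06  ] [0.4283 0.009  0.06  ]
tape [ 0.4951 -0.053  -0.0053] [ 0.4867 -0.0498  0.    ] [ 0.4987 -0.057   0.    ]
stand [ 0.5688  0.1335 -0.0004] [ 0.5665  0.1336 -0.    ] [0.5703 0.1345 0.    ]
```

View pics/v1.png

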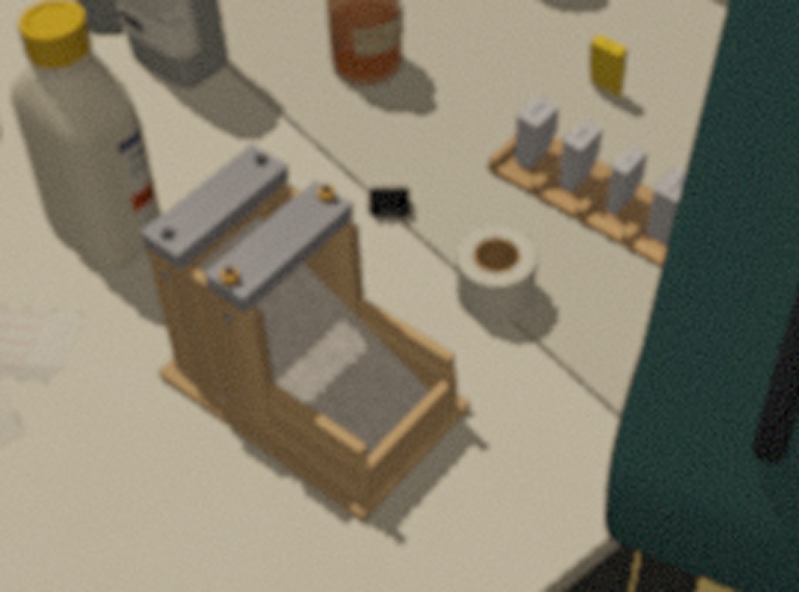

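View pics/v2.png

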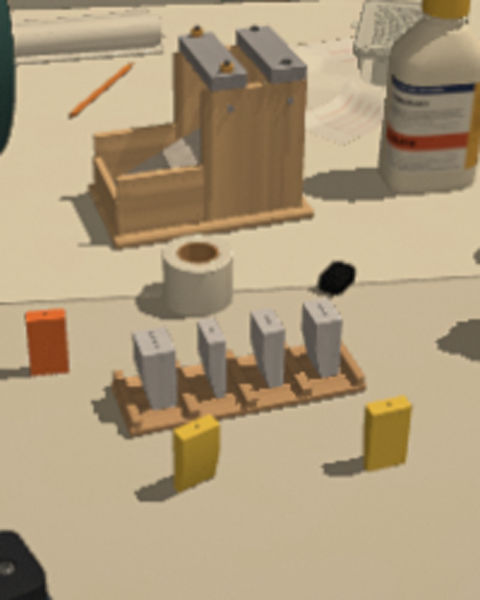

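The scene shows the stand with its jaws at about (210,208), the tape roll at (300,241), the clip at (261,212) and the rack at (334,206). The side view shows four grey wedges in the rack at about (255–320, 290–318). It also shows one orange and two yellow look-alikes standing outside the rack at (208,303), (271,350) and (351,340), which I'll leave alone. Next I'll work out the yaws and the first approach.

```bash
python3 - <<'E'
from h import *
np.set_printoptions(precision=4,suppress=True)
f=lambda u,v:(190+u/2.4,150+v/2.4)
for n,p,q in(("rack",(135,432),(365,385)),("stand",(118,243),(312,212))):
    P=atz("side",f(*p),0);Q=atz("side",f(*q),0);d=Q-P
    print(n,P,Q,np.linalg.norm(d),np.arctan2(d[1],d[0]))
g=lambda u,v:(130+u/2.96,140+v/2.96)
P=[atz("scene",g(*p),.166) for p in((178,262),(287,178),(210,290),(315,200))]
print(P)
E=cam("wrist")[2]; print(E[:3,:3]); print(robot.camera_params("wrist")["fx"])
from scipy.spatial.transform import Rotation as R
print(R.from_quat(robot.state()["orientation"]).as_matrix(), robot.grip_point_offset)
E
```

```text
rack [ 0.4283 -0.2303  0.    ] [ 0.6162 -0.192   0.    ] 0.19175211835848527 0.20132708159482376
stand [0.4259 0.0475 0.    ] [0.6226 0.0878 0.    ] 0.20078008266785846 0.20250912381450814
[array([0.5492, 0.1852, 0.166 ]), array([0.5657, 0.0856, 0.166 ]), array([0.5154, 0.1825, 0.166 ]), array([0.536 , 0.0833, 0.166 ])]
[[ 0.4524 -0.8918  0.0004]
 [-0.8607 -0.4365  0.2621]
 [-0.2335 -0.1189 -0.9651]]
363.08284358961606
[[ 0.8921  0.4518  0.    ]
 [ 0.4518 -0.8921  0.    ]
 [ 0.     -0.     -1.    ]] 0.0188
```

```bash
python3 -m crank '[[[0.6,0.93,-0.75,0,0],[0.6,0.93,-0.75,0,0],[0.6,0.93,-0.75,0,0],[0.6,0.93,-0.75,0,0],[0.6,0.93,-0.75,0,0],[0.6,0.93,-0.75,0,0],[0.6,0.93,-0.75,0,0],[0.6,0.93,-0.75,0,0]]]' && python3 -m crank '[[[0.6,0.93,-0.75,0,0],[0.6,0.93,-0.75,0,0],[0.6,0.93,-0.75,0,0],[0.6,0.93,-0.75,0,0],[0.6,0.93,-0.75,0,0],[0.6,0.93,-0.75,0,0],[0.6,0.93,-0.75,0,0],[0.6,0.93,-0.75,0,0],[0.6,0,0,0,1],[0.6,0,0,0,1],[0.6,0,0,0,1],[0.6,0,0,0,0.36]]]'
python3 - <<'E'
from h import *
im=shot("wrist"); cv2.imwrite("pics/w1.png",im[:,:,::-1])
cv2.imwrite("pics/w1v.png",cv2.resize(im[:,:,::-1],(800,600),interpolation=2))
for t in("wedge_1","rack"):
    print(t,[(np.round(r["uv"],1).tolist(),round(r["score"],2)) for r in robot.pinpoint("wrist",t)][:7])
import json;print(cam("wrist"))
E
```

```text
clock: 2.0
ee_pos: [0.4148, -0.4056, 0.2141]
orientation: [0.973, 0.232, 0.0, 0.0]
contact_force: [0.4, 0.0, -0.4]
width: 0.0546
finger_force: 0.0
clock: 3.2
ee_pos: [0.5127, -0.1887, 0.214]
orientation: [0.995, 0.099, 0.0, 0.0]
contact_force: [-0.2, -1.0, 0.3]
width: 0.0548
finger_force: 0.0
wedge_1 [([279.2, 113.9], 0.97), ([276.7, 239.9], 0.93), ([278.3, 198.6], 0.89), ([365.6, 232.1], 0.81), ([387.4, 105.4], 0.64), ([277.4, 157.1], 0.55)]
rack [([279.8, 179.3], 0.68), ([161.1, 44.0], 0.38)]
(array([[363.08284359,   0.        , 282.93753257],
       [  0.        , 363.08284359, 206.71974993],
       [  0.        ,   0.        ,   1.        ]]), array([-0.07728454,  0.        ,  0.        ,  0.        ,  0.        ]), array([[ 2.00877863e-01, -9.79616124e-01,  5.77314713e-04,
        -2.86892593e-01],
       [-9.45459190e-01, -1.93719388e-01,  2.61877297e-01,
         4.18366254e-01],
       [-2.56427385e-01, -5.31511792e-02, -9.65101004e-01,
         5.12422877e-01],
       [ 0.00000000e+00,  0.00000000e+00,  0.00000000e+00,
         1.00000000e+00]]))
```

View pics/w1v.png

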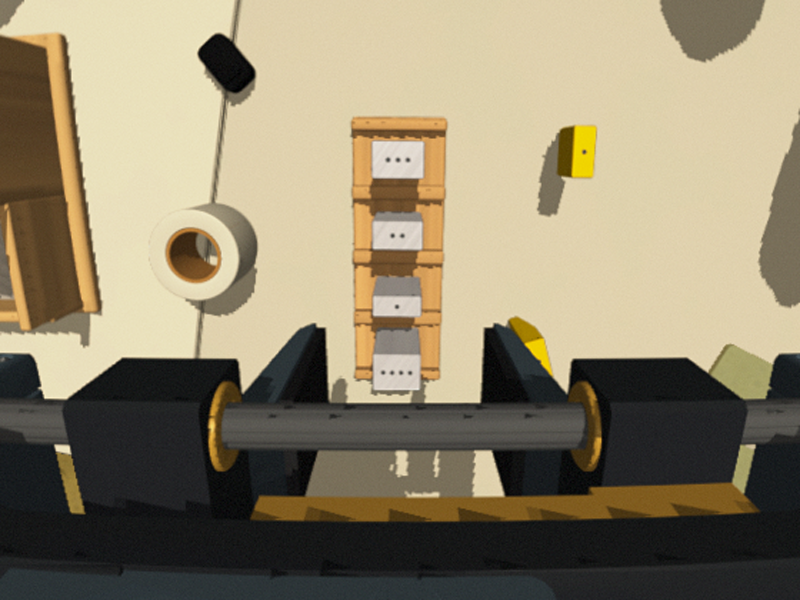

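The four bays from near to far hold wedge_4 (enlarged picture, 397,371), wedge_1 (397,303), wedge_2 (397,235) and wedge_3 (397,160); the dots on the tops are clear. The yellow ones at (585,150) and (535,345) are outside the rack. This picture also serves as the confirming enlargement.

```bash
python3 - <<'E'
from h import *
np.set_printoptions(precision=4,suppress=True)
C=cam("wrist"); s=robot.state(); T=np.array(s["ee_pos"])
q=s["orientation"]; yaw=2*np.arctan2(q[1],q[0]); print("yaw",yaw)
c,sn=np.cos(yaw),np.sin(yaw); tx=np.array([c,sn]);ty=np.array([sn,-c])
for n,l,r,t,b in((3,372,423,141,178),(2,373,422,221,249),(1,373,421,291,316),(4,373,420,353,389)):
    k=.7
    m=atz("wrist",((l+r)/2*k,(t+b)/2*k),.064,C)
    L,Rr,Tt,B=[atz("wrist",(u*k,v*k),.064,C) for u,v in((l,(t+b)/2),(r,(t+b)/2),((l+r)/2,t),((l+r)/2,b))]
    d=m[:2]-T[:2]
    print(n,m,"w",np.linalg.norm(L-Rr),"th",np.linalg.norm(Tt-B),"tool dx,dy",d@tx,d@ty)
# rack edges direction, z=.017
P=[atz("wrist",(u*.7,v*.7),.017,C) for u,v in((352,120),(356,380),(446,120),(439,380))]
for a,b in((P[1],P[0]),(P[3],P[2])): d=a*-1+b; print(np.arctan2(d[1],d[0]),np.linalg.norm(d))
m=atz("wrist",(398*.7,122*.7),.017,C);print(m)
E
```

```text
yaw 0.2015901786903777
3 [ 0.5814 -0.1695  0.064 ] w 0.030707610605454735 th 0.02177842895417047 tool dx,dy 0.07133457332555834 -0.005180747177770412
2 [ 0.5365 -0.1786  0.064 ] w 0.03051049559179062 th 0.01754722169096518 tool dx,dy 0.025525285202177086 -0.005287990520818674
1 [ 0.493 -0.187  0.064] w 0.030932747736271436 th 0.016764275568993577 tool dx,dy -0.018846098774217567 -0.005726431495292314
4 [ 0.4468 -0.1959  0.064 ] w 0.03145564347935724 th 0.026083059623444656 tool dx,dy -0.0658571432615384 -0.006208472482575343
0.19328829630175864 0.191192972118701
0.19410136846157267 0.19115461693832808
[ 0.6055 -0.1644  0.017 ]
```

```bash
python3 -m crank '[[[0.6,-0.75,-0.23,0,0.1],[0.6,0,0,0,0],[0.6,0,0,1,0],[0.6,0,0,1,0],[0.6,0,0,1,0],[0.6,0,0,1,0],[0.6,0,0,1,0],[0.6,0,0,1,0],[0.6,0,0,0.7,0],[0.6,0,0,0.4,0],[0.6,0,0,0,0]]]' && python3 - <<'E'
from h import *
a=shot("side");robot.recognise("side","wedge_1")
cv2.imwrite("pics/s1.png",cv2.resize(a[220:380,180:390,::-1],None,fx=3.5,fy=3.5,interpolation=2))
E
```

```text
clock: 4.45
ee_pos: [0.4928, -0.1868, 0.0355]
orientation: [0.995, 0.096, -0.001, -0.0]
contact_force: [1.1, 0.4, 0.7]
width: 0.0547
finger_force: 0.0
```

View pics/s1.png

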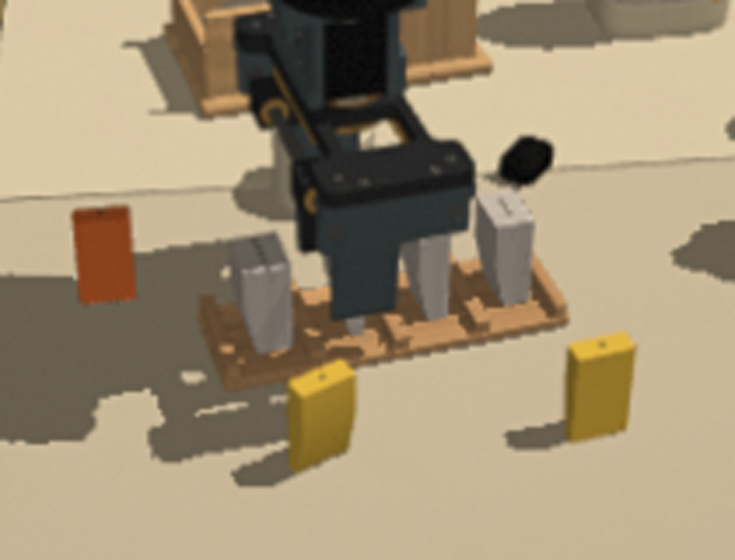

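The fingers straddle wedge_1, with the finger at (363,275) in the crop, and the neighbouring wedges are clear. I'll grip and lift.

```bash
python3 -m crank '[[[0,0,0,0,0],[0,0,0,0,0],[0,0,0,0,0],[0,0,0,0,0],[0,0,0,-0.4,0],[0,0,0,-0.8,0],[0,0,0,-1,0],[0,0,0,-1,0],[0,0,0,-1,0],[0,0,0,-1,0],[0,0,0,-1,0],[0,0,0,-1,0]]]' && python3 -m crank '[[[0,0.24,-0.97,-0.9,0],[0,0.24,-0.97,-0.9,0],[0,0.24,-0.97,0,0],[0,0.24,-0.97,0,0],[0,0.24,-0.97,0,0],[0,0.24,-0.97,0,0],[0,0.24,-0.97,0,0],[0,0.24,-0.97,0,0],[0,0.24,-0.97,0,0],[0,0.24,-0.97,0,0],[0,0.24,-0.97,0,0],[0,0.24,-0.97,0,0]]]'
python3 -m crank '[[[0,0,0,0,0]]]'; python3 - <<'E'
from h import *
im=shot("wrist"); cv2.imwrite("pics/w2.png",im[:,:,::-1])
cv2.imwrite("pics/w2v.png",cv2.resize(im[:,:,::-1],(800,600),interpolation=2))
for n in("wrist",):
  for t in("gap_edge","wedge_1"):
    print(t,[(np.round(r["uv"],1).tolist(),round(r["score"],2)) for r in robot.pinpoint(n,t)][:7])
E
```

```text
clock: 5.75
ee_pos: [0.4928, -0.1867, 0.2181]
orientation: [0.995, 0.096, 0.0, 0.0]
contact_force: [-0.1, 0.2, -1.8]
width: 0.0319
finger_force: 30.0
clock: 6.95
ee_pos: [0.5078, 0.1135, 0.262]
orientation: [0.995, 0.096, 0.0, -0.0]
contact_force: [0.1, 0.6, -0.7]
width: 0.032
finger_force: 30.0
clock: 7.05
ee_pos: [0.508, 0.1145, 0.262]
orientation: [0.995, 0.097, 0.0, -0.0]
contact_force: [-0.2, -0.7, -0.5]
width: 0.0318
finger_force: 30.0
gap_edge [([277.1, 128.3], 0.87)]
wedge_1 [([283.2, 239.6], 0.92), ([523.2, 162.2], 0.82), ([519.6, 198.6], 0.72), ([503.7, 264.4], 0.56)]
```

View pics/w2v.png

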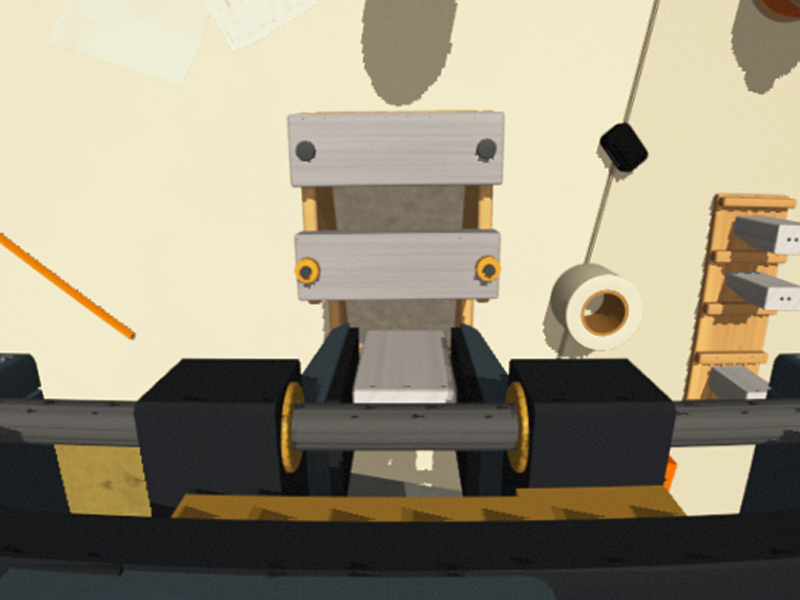

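The far jaw's lower edge is at row 186 in the enlarged picture and the near jaw's upper edge at about row 232. The held wedge's flat face faces the far jaw, with its foot edge at row 330 and top edge at row 390. Next I'll get these edges to sub-pixel precision.

```bash
cat > m.py <<'E'
from h import *
import sys
np.set_printoptions(precision=4,suppress=True)
def edges(g,u,r0,r1,th=8):
    p=cv2.GaussianBlur(g[:,u-6:u+7].mean(1).reshape(-1,1).astype(np.float32),(1,3),0)[:,0]
    d=np.gradient(p); return [(r,round(float(d[r]),0)) for r in range(r0,r1) if abs(d[r])>th and abs(d[r])>=abs(d[r-1]) and abs(d[r])>abs(d[r+1])]
if __name__=="__main__":
    g=cv2.imread(sys.argv[1]).mean(2)
    for u in (250,280,310): print(u,edges(g,u,115,180),edges(g,u,222,285))
    for v in (105,):  # far jaw ends
        h=g.T; p=h[:,v-5:v+6].mean(1); d=np.gradient(p); print([ (i,round(d[i])) for i in range(180,380) if abs(d[i])>12])
E
python3 m.py pics/w2.png; python3 - <<'E'
from m import *
C=cam("wrist");s=robot.state();T=np.array(s["ee_pos"]);q=s["orientation"];yaw=2*np.arctan2(q[1],q[0])
tx=np.array([np.cos(yaw),np.sin(yaw)]);ty=np.array([tx[1],-tx[0]])
def rel(u,v,z):
    d=atz("wrist",(u,v),z,C)[:2]-T[:2]; return np.array([d@tx,d@ty])
zf=T[2]-.0275
print(yaw,"far edge",rel(250,130,.166),rel(310,130,.166),"1px",rel(280,131,.166))
print("near edge top",rel(280,162,.166),"corner ends",rel(203,105,.166),rel(352,105,.166))
print("foot",rel(280,231,zf),rel(280,232,zf),"top",rel(280,272,zf+.056),rel(280,273,zf+.056))
print("wedge sides at foot",rel(250,231,zf),rel(315,231,zf))
E
```

```text
250 [(129, -25.0), (163, 23.0)] [(229, -17.0), (273, 17.0), (282, -42.0)]
280 [(128, -27.0), (163, 24.0)] [(231, 12.0), (273, 22.0), (282, -64.0)]
310 [(128, -27.0), (163, 25.0)] [(273, 21.0), (282, -48.0)]
[(201, -23), (202, -20), (206, -25), (207, -38), (208, -26), (219, 21), (220, 45), (221, 31), (332, -21), (333, -36), (334, -30), (345, 17), (346, 33), (347, 34), (348, 15), (352, 27), (353, 21)]
0.1923756036238941 far edge [ 0.0588 -0.025 ] [0.0588 0.0184] 1px [ 0.058  -0.0033]
near edge top [ 0.0355 -0.0033] corner ends [ 0.0766 -0.0583] [0.0766 0.0481]
foot [ 0.0053 -0.0029] [ 0.0047 -0.0029] top [ 0.006  -0.0025] [ 0.0055 -0.0025]
wedge sides at foot [ 0.0053 -0.0202] [0.0053 0.0174]
```

```bash
python3 -m crank '[[[0,0.7,-0.15,0,0],[0,0.7,0,0,0],[0,0.7,0,0,0],[0,0,0,0.8,0],[0,0,0,0.8,0],[0,0,0,0.6,0],[0,0,0,0.5,0],[0,0,0,0.4,0],[0,0,0,0.36,0],[0,0,0,0,0],[0,0,0,0,0]]]'
```

```text
clock: 8.3
ee_pos: [0.5592, 0.1263, 0.1752]
orientation: [0.995, 0.096, 0.0, -0.0]
contact_force: [-0.0, 0.2, -1.3]
width: 0.0316
finger_force: 30.0
```

```bash
python3 -m crank '[[[0.5,0,0,0,0],[0.5,0,0,0,0],[0.5,0,0,0,0],[0.5,0,0,0,0],[0.5,0,0,-0.5,0],[0.5,0,0,-1,0],[0.5,0,0,-1,0],[0.5,0,0,-1,0],[0.5,0,0,0,0]]]'; python3 - <<'E'
from h import *
im=shot("scene"); w=shot("side")
a=cv2.resize(im[190:330,140:330,::-1],None,fx=2.1,fy=2.1,interpolation=2);b=cv2.resize(w[150:290,200:390,::-1],None,fx=2.1,fy=2.1,interpolation=2)
cv2.imwrite("pics/d1.png",np.hstack([a,b]))
for t in("wedge_1",):
    for n in("scene","side"): print(n,[(np.round(r["uv"],1).tolist(),round(r["score"],2)) for r in robot.recognise(n,t)][:8])
E
```

```text
clock: 9.2
ee_pos: [0.5608, 0.1266, 0.2668]
orientation: [0.995, 0.096, 0.003, -0.0]
contact_force: [-0.2, -0.5, -0.4]
width: 0.0455
finger_force: 0.0
scene [([356.0, 207.8], 0.82), ([308.2, 182.7], 0.77), ([323.7, 189.1], 0.76), ([257.2, 277.1], 0.74), ([335.7, 160.7], 0.62), ([373.1, 188.0], 0.54), ([369.1, 242.1], 0.52)]
side [([209.2, 292.6], 0.89), ([255.8, 300.1], 0.78), ([303.3, 293.2], 0.77), ([321.5, 290.0], 0.73), ([350.3, 330.8], 0.7), ([270.5, 338.9], 0.63)]
```

View pics/d1.png

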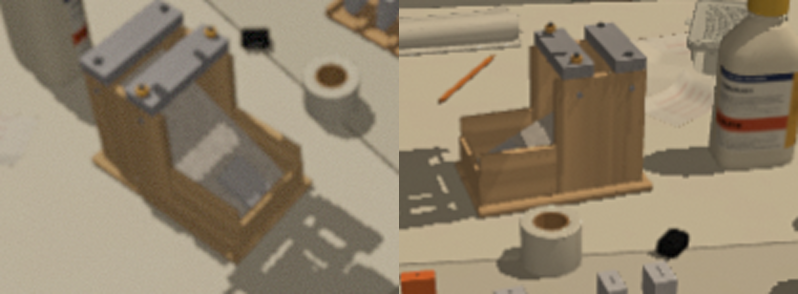

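Wedge_1 dropped through and lies at the lower end of the tray, scene pixel (257,277). Next is wedge_2.

```bash
python3 -m crank '[[[0.6,-0.275,0.983,0,0],[0.6,-0.275,0.983,0,0],[0.6,-0.275,0.983,0,0],[0.6,-0.275,0.983,0,0],[0.6,-0.275,0.983,0,0],[0.6,-0.275,0.983,0,0],[0.6,-0.275,0.983,0,0],[0.6,-0.275,0.983,0,0],[0.6,-0.275,0.983,0,0],[0.6,-0.275,0.983,0,0],[0.6,-0.275,0.983,0,0],[0.6,-0.275,0.983,0,0]]]' && python3 -m crank '[[[0.6,0,0,1,0],[0.6,0,0,1,0],[0.6,0,0,1,0],[0.6,0,0,1,0],[0.6,0,0,1,0],[0.6,0,0,0,0]]]'
```

```text
clock: 10.6
ee_pos: [0.5337, -0.1798, 0.2614]
orientation: [0.995, 0.096, -0.001, -0.0]
contact_force: [0.5, 0.5, 0.1]
width: 0.0545
finger_force: 0.0
clock: 11.2
ee_pos: [0.5319, -0.1781, 0.1338]
orientation: [0.995, 0.096, -0.003, -0.001]
contact_force: [-0.1, 0.2, 0.7]
width: 0.0546
finger_force: 0.0
```

```bash
python3 -m crank '[[[0.6,0.1,0,0.8,0],[0.6,0,0,0.8,0],[0.6,0,0,0.6,0],[0.6,0,0,0.6,0],[0.6,0,0,0.5,0],[0.6,0,0,0.5,0],[0.6,0,0,0,0],[0.6,0,0,0,0]]]'
```

```text
clock: 12.0
ee_pos: [0.5368, -0.1785, 0.0424]
orientation: [0.995, 0.096, -0.0, -0.0]
contact_force: [-0.3, -0.6, -0.7]
width: 0.0552
finger_force: 0.0
```

```bash
python3 -m crank '[[[0.6,0,0,0.26,0],[0.6,0,0,0,0],[0,0,0,0,0],[0,0,0,0,0],[0,0,0,0,0],[0,0,0,0,0],[0,0,0,-0.4,0],[0,0,0,-0.8,0],[0,0,0,-1,0],[0,0,0,-1,0],[0,0,0,-1,0],[0,0,0,-1,0]]]' && python3 -m crank '[[[0,0,0,-1,0],[0,0,0,-1,0],[0,0,0,-1,0],[0,0,0,-0.9,0],[0,0.09,-0.977,0,0],[0,0.09,-0.977,0,0],[0,0.09,-0.977,0,0],[0,0.09,-0.977,0,0],[0,0.09,-0.977,0,0],[0,0.09,-0.977,0,0],[0,0.09,-0.977,0,0],[0,0.09,-0.977,0,0]]]'
python3 -m crank '[[[0,0.09,-0.977,0,0],[0,0.09,-0.977,0,0],[0,0.09,-0.977,0,0],[0,0.09,-0.977,0,0],[0,0,0,0,0],[0,0,0,0,0]]]'
cat > look.py <<'E'
from m import *
im=shot("wrist",sys.argv[1]); C=cam("wrist");s=robot.state();T=np.array(s["ee_pos"]);q=s["orientation"];yaw=2*np.arctan2(q[1],q[0])
tx=np.array([np.cos(yaw),np.sin(yaw)]);ty=np.array([tx[1],-tx[0]]); zf=T[2]-float(sys.argv[2])
def rel(u,v,z):
    d=atz("wrist",(u,v),z,C)[:2]-T[:2]; return np.array([d@tx,d@ty]).round(4)
g=im.astype(float).mean(2)
print(T,yaw)
for u in(250,280,310):
    print(u,"jaw",[(r,d,rel(u,r,.166)) for r,d in edges(g,u,115,180)]); print("   wedge",[(r,d,"foot",rel(u,r,zf)[0],"top",rel(u,r,zf+.056)[0]) for r,d in edges(g,u,220,285)])
p=robot.pinpoint("wrist","gap_edge")
if p: print("gap_edge",p[0]["uv"],rel(*p[0]["uv"],.166))
E
python3 look.py w3.png 0.0275
```

```text
clock: 13.2
ee_pos: [0.5366, -0.1785, 0.1677]
orientation: [0.995, 0.096, 0.0, 0.0]
contact_force: [0.6, -0.7, -1.5]
width: 0.0317
finger_force: 30.0
clock: 14.4
ee_pos: [0.5167, 0.0177, 0.2641]
orientation: [0.995, 0.096, 0.0, 0.0]
contact_force: [-0.4, 0.3, 0.1]
width: 0.0317
finger_force: 30.0
clock: 15.0
ee_pos: [0.5071, 0.1145, 0.2639]
orientation: [0.995, 0.096, 0.0, 0.0]
contact_force: [-0.3, -0.5, -1.0]
width: 0.0319
finger_force: 30.0
[0.5072 0.114  0.2638] 0.19234239560763602
250 jaw [(127, -27.0, array([ 0.0609, -0.0251])), (162, 25.0, array([ 0.0353, -0.0256]))]
   wedge [(229, -17.0, 'foot', np.float64(0.0065), 'top', np.float64(0.0255)), (266, 18.0, 'foot', np.float64(-0.0167), 'top', np.float64(0.0088)), (282, -44.0, 'foot', np.float64(-0.0272), 'top', np.float64(0.0012))]
280 jaw [(127, -26.0, array([ 0.0608, -0.0033])), (162, 23.0, array([ 0.0352, -0.0033]))]
   wedge [(225, 14.0, 'foot', np.float64(0.009), 'top', np.float64(0.0272)), (266, 22.0, 'foot', np.float64(-0.0167), 'top', np.float64(0.0088)), (282, -64.0, 'foot', np.float64(-0.0272), 'top', np.float64(0.0013))]
310 jaw [(127, -25.0, array([0.0609, 0.0185])), (161, 24.0, array([0.036, 0.019]))]
   wedge [(266, 21.0, 'foot', np.float64(-0.0167), 'top', np.float64(0.0088)), (282, -50.0, 'foot', np.float64(-0.0272), 'top', np.float64(0.0013))]
gap_edge [279.0, 128.7] [ 0.0596 -0.004 ]
```

```bash
python3 -m crank '[[[0,0.7,-0.15,0,0],[0,0.7,0,0,0],[0,0.6,0,0,0],[0,0,0,0.8,0],[0,0,0,0.8,0],[0,0,0,0.6,0],[0,0,0,0.5,0],[0,0,0,0.43,0],[0,0,0,0.4,0],[0,0,0,0,0],[0,0,0,0,0]]]'
```

```text
clock: 16.2
ee_pos: [0.5559, 0.1276, 0.1754]
orientation: [0.995, 0.096, 0.0, -0.0]
contact_force: [-0.1, -0.3, -0.5]
width: 0.0314
finger_force: 30.0
```

```bash
python3 -m crank '[[[0.5,0,0,0,0],[0.5,0,0,0,0],[0.5,0,0,0,0],[0.5,0,0,0,0],[0.5,0,0,-0.5,0],[0.5,0,0,-1,0],[0.5,0,0,-1,0],[0.5,0,0,-1,0],[0.5,0,0,0,0],[0.5,0,0,0,0]]]'; python3 - <<'E'
from h import *
im=shot("scene"); w=shot("side")
a=cv2.resize(im[190:330,140:330,::-1],None,fx=2.1,fy=2.1,interpolation=2);b=cv2.resize(w[150:290,200:390,::-1],None,fx=2.1,fy=2.1,interpolation=2)
cv2.imwrite("pics/d2.png",np.hstack([a,b]))
for n in("scene","side"): print(n,[(np.round(r["uv"],1).tolist(),round(r["score"],2)) for r in robot.recognise(n,"wedge_1")][:8])
E
```

```text
clock: 17.2
ee_pos: [0.5559, 0.1276, 0.2636]
orientation: [0.995, 0.096, 0.001, -0.0]
contact_force: [0.8, 0.2, -0.4]
width: 0.0457
finger_force: 0.0
scene [([256.6, 279.9], 0.78), ([238.4, 256.7], 0.71), ([339.5, 159.9], 0.61), ([366.5, 242.5], 0.57), ([307.7, 179.1], 0.55), ([354.1, 207.8], 0.55), ([374.8, 189.4], 0.5)]
side [([269.3, 338.7], 0.87), ([255.4, 303.4], 0.86), ([210.9, 291.8], 0.81), ([320.8, 290.5], 0.79), ([267.6, 216.2], 0.77), ([351.5, 329.0], 0.76)]
```

View pics/d2.png

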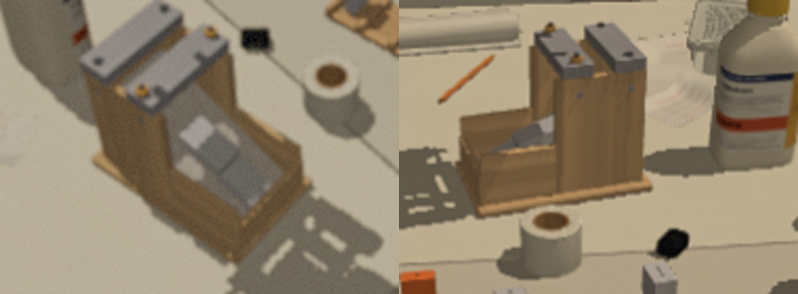

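Wedge_2 also dropped and lies in the tray above wedge_1, at scene pixel (238,257). Next is wedge_3.

```bash
python3 -m crank '[[[0.6,-0.105,0.988,0,0],[0.6,-0.105,0.988,0,0],[0.6,-0.105,0.988,0,0],[0.6,-0.105,0.988,0,0],[0.6,-0.105,0.988,0,0],[0.6,-0.105,0.988,0,0],[0.6,-0.105,0.988,0,0],[0.6,-0.105,0.988,0,0],[0.6,-0.105,0.988,0,0],[0.6,-0.105,0.988,0,0],[0.6,-0.105,0.988,0,0],[0.6,-0.105,0.988,0,0]]]' && python3 -m crank '[[[0.6,0,0,0.6,0],[0.6,0,0,1,0],[0.6,0,0,1,0],[0.6,0,0,1,0],[0.6,0,0,1,0],[0.6,0,0,0.6,0],[0.6,0,0,0,0],[0.6,0,0,0,0]]]'; python3 -c "
from h import *
print([(np.round(r['uv'],1).tolist(),round(r['score'],2)) for r in (shot('scene','sc3.png') is not None and robot.recognise('scene','wedge_1'))])"
```

```text
clock: 18.6
ee_pos: [0.581, -0.1703, 0.2619]
orientation: [0.995, 0.096, -0.001, -0.0]
contact_force: [1.2, -0.3, 0.4]
width: 0.0547
finger_force: 0.0
clock: 19.4
ee_pos: [0.5815, -0.1692, 0.1329]
orientation: [0.995, 0.096, -0.0, -0.0]
contact_force: [-0.3, -0.0, 0.6]
width: 0.0547
finger_force: 0.0
[([238.2, 257.0], 0.76), ([258.8, 276.7], 0.58), ([308.4, 182.2], 0.57), ([225.3, 259.1], 0.47), ([296.3, 230.6], 0.4)]
```

```bash
python3 -m crank '[[[0.6,0,0,1,0],[0.6,0,0,0.9,0],[0.6,0,0,0.8,0],[0.6,0,0,0.7,0],[0.6,0,0,0.5,0],[0.6,0,0,0,0],[0.6,0,0,0,0]]]' && python3 -m crank '[[[0,0,0,0,0],[0,0,0,0,0],[0,0,0,0,0],[0,0,0,0,0],[0,0,0,-0.4,0],[0,0,0,-0.8,0],[0,0,0,-1,0],[0,0,0,-1,0],[0,0,0,-1,0],[0,0,0,-1,0],[0,0,0,-1,0],[0,0,0,-1,0]]]' && python3 -m crank '[[[0,0,0,-1,0],[0,0,0,-0.9,0],[0,-0.06,-0.975,0,0],[0,-0.06,-0.975,0,0],[0,-0.06,-0.975,0,0],[0,-0.06,-0.975,0,0],[0,-0.06,-0.975,0,0],[0,-0.06,-0.975,0,0],[0,-0.06,-0.975,0,0],[0,-0.06,-0.975,0,0],[0,-0.06,-0.975,0,0],[0,-0.06,-0.975,0,0]]]'
python3 -m crank '[[[0,-0.06,-0.975,0,0],[0,-0.06,-0.975,0,0],[0,0,0,0,0],[0,0,0,0,0]]]'
python3 look.py w4.png 0.0275
```

```text
clock: 20.2
ee_pos: [0.5817, -0.1695, 0.0356]
orientation: [0.995, 0.096, 0.0, 0.0]
contact_force: [-0.1, -0.3, 0.7]
width: 0.0548
finger_force: 0.0
clock: 21.4
ee_pos: [0.5811, -0.1693, 0.2168]
orientation: [0.995, 0.096, 0.0, 0.0]
contact_force: [0.2, -0.2, -1.9]
width: 0.0318
finger_force: 30.0
clock: 22.6
ee_pos: [0.5195, 0.0679, 0.2632]
orientation: [0.995, 0.096, 0.0, 0.0]
contact_force: [0.8, 0.1, -1.0]
width: 0.0322
finger_force: 30.0
clock: 23.0
ee_pos: [0.5076, 0.1144, 0.2631]
orientation: [0.995, 0.096, 0.0, 0.0]
contact_force: [0.6, -0.7, -0.5]
width: 0.0318
finger_force: 30.0
[0.5079 0.114  0.263 ] 0.19237365994669486
250 jaw [(128, -26.0, array([ 0.0601, -0.0251])), (163, 25.0, array([ 0.0346, -0.0256]))]
   wedge [(229, -17.0, 'foot', np.float64(0.0065), 'top', np.float64(0.0254)), (261, 18.0, 'foot', np.float64(-0.0135), 'top', np.float64(0.0111)), (282, -44.0, 'foot', np.float64(-0.0272), 'top', np.float64(0.0012))]
280 jaw [(128, -23.0, array([ 0.0601, -0.0033])), (162, 22.0, array([ 0.0353, -0.0033]))]
   wedge [(222, 13.0, 'foot', np.float64(0.0107), 'top', np.float64(0.0285)), (261, 22.0, 'foot', np.float64(-0.0135), 'top', np.float64(0.0111)), (282, -66.0, 'foot', np.float64(-0.0272), 'top', np.float64(0.0012))]
310 jaw [(127, -27.0, array([0.0609, 0.0185])), (162, 25.0, array([0.0353, 0.0189]))]
   wedge [(261, 23.0, 'foot', np.float64(-0.0135), 'top', np.float64(0.0111)), (277, -13.0, 'foot', np.float64(-0.0239), 'top', np.float64(0.0036)), (282, -46.0, 'foot', np.float64(-0.0272), 'top', np.float64(0.0012))]
gap_edge [277.2, 127.5] [ 0.0605 -0.0053]
```

```bash
python3 -m crank '[[[0,0.7,-0.15,0,0],[0,0.7,0,0,0],[0,0.5,0,0,0],[0,0,0,0.8,0],[0,0,0,0.8,0],[0,0,0,0.6,0],[0,0,0,0.5,0],[0,0,0,0.4,0],[0,0,0,0.4,0],[0,0,0,0,0],[0,0,0,0,0]]]'
```

```text
clock: 24.2
ee_pos: [0.554, 0.1271, 0.1754]
orientation: [0.995, 0.096, 0.0, -0.0]
contact_force: [-0.0, -0.1, -0.2]
width: 0.032
finger_force: 30.0
```

```bash
python3 -m crank '[[[0.5,0,0,0,0],[0.5,0,0,0,0],[0.5,0,0,0,0],[0.5,0,0,0,0],[0.5,0,0,-0.5,0],[0.5,0,0,-1,0],[0.5,0,0,-1,0],[0.5,0,0,-1,0],[0.5,0,0,0,0],[0.5,0,0,0,0]]]'; python3 - <<'E'
from h import *
im=shot("scene"); w=shot("side")
a=cv2.resize(im[190:330,140:330,::-1],None,fx=2.1,fy=2.1,interpolation=2);b=cv2.resize(w[150:290,200:390,::-1],None,fx=2.1,fy=2.1,interpolation=2)
cv2.imwrite("pics/d3.png",np.hstack([a,b]))
for n in("scene","side"): print(n,[(np.round(r["uv"],1).tolist(),round(r["score"],2)) for r in robot.recognise(n,"wedge_1")][:8])
E
```

```text
clock: 25.2
ee_pos: [0.554, 0.1271, 0.2635]
orientation: [0.995, 0.096, 0.001, -0.0]
contact_force: [-0.2, 1.0, -0.0]
width: 0.0453
finger_force: 0.0
scene [([334.1, 162.5], 0.8), ([234.2, 251.6], 0.73), ([259.0, 278.1], 0.7), ([375.8, 188.3], 0.56), ([245.4, 262.7], 0.55), ([354.6, 206.8], 0.52), ([365.7, 242.9], 0.52)]
side [([270.5, 338.7], 0.89), ([351.7, 331.6], 0.81), ([263.1, 207.7], 0.72), ([255.3, 302.3], 0.66), ([210.0, 295.0], 0.64), ([266.4, 221.8], 0.55)]
```

View pics/d3.png

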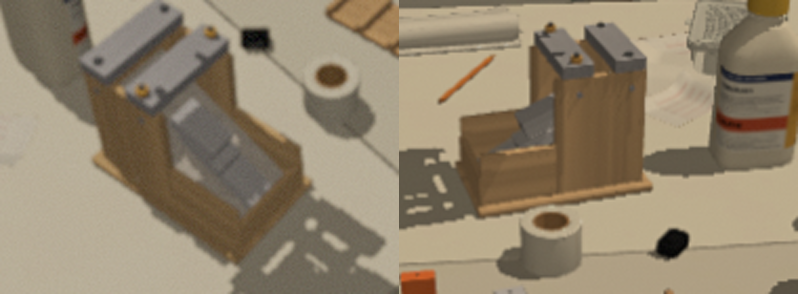

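Wedge_3 has dropped too, so wedge_4 is next, but only if wedge_3 counts as in the tray. I'll check its height first.

```bash
python3 - <<'E'
from h import *
np.set_printoptions(precision=4,suppress=True)
o=np.array([.5685,.1245]);tx=np.array([.9816,.191]);ty=np.array([-.191,.9816])
for n,u,v in(("w3 centre",(234.2,251.6),(263.1,207.7)),("w1",(259,278.1),(245,222)),("w3 upper end",(228,233),(273.3,196.2))):
    P=tri([ray("scene",u),ray("side",v)]); d=P[:2]-o; print(n,P,"stand xyz",d@tx,d@ty,P[2], proj("scene",P)[0],proj("side",P)[0])
E
```

```text
w3 centre [0.4955 0.1187 0.0796] stand xyz -0.07275733530749919 0.008283259103674948 0.07964084516263449 [237.351 254.88 ] [266.3769 205.4229]
w1 [0.4424 0.1061 0.0439] stand xyz -0.12733035233080997 0.006050557994592191 0.04385790642449036 [258.6299 277.7428] [244.6125 222.2312]
w3 upper end [0.5197 0.1132 0.1122] stand xyz -0.050008865736154456 -0.0017525237072867558 0.11216320971735542 [231.3546 236.6853] [276.8255 193.5698]
```

```bash
python3 -m crank '[[[0.5,-0.559,0.988,0,0],[0.5,-0.559,0.988,0,0],[0.5,-0.559,0.988,0,0],[0.5,-0.559,0.988,0,0],[0.5,-0.559,0.988,0,0],[0.5,-0.559,0.988,0,0],[0.5,-0.559,0.988,0,0],[0.5,-0.559,0.988,0,0],[0.5,-0.559,0.988,0,0],[0.5,-0.559,0.988,0,0],[0.5,-0.559,0.988,0,0],[0.5,-0.559,0.988,0,0]]]' && python3 -m crank '[[[0.5,0,0,0.6,0],[0.5,0,0,1,0],[0.5,0,0,1,0],[0.5,0,0,1,0],[0.5,0,0,1,0],[0.5,0,0,0.6,0],[0.5,0,0,0,0],[0.5,0,0,0,0]]]'; python3 - <<'E'
from h import *
P=atz("side",(269,349),0)[:2]-np.array([.446,-.1958]); tx=np.array([.9816,.191]);ty=np.array([-.191,.9816]); print("yellow rel w4",P@tx,P@ty)
shot("scene","sc4.png"); print([(np.round(r['uv'],1).tolist(),round(r['score'],2)) for r in robot.recognise('scene','wedge_1')])
E
```

```text
clock: 26.6
ee_pos: [0.4449, -0.1968, 0.2621]
orientation: [0.995, 0.096, -0.0, -0.0]
contact_force: [0.6, -0.3, 0.4]
width: 0.0456
finger_force: 0.0
clock: 27.4
ee_pos: [0.4456, -0.1958, 0.1327]
orientation: [0.995, 0.096, -0.0, -0.0]
contact_force: [-0.6, 0.1, 0.3]
width: 0.0455
finger_force: 0.0
yellow rel w4 0.0018887535916531327 -0.09145035776382354
[([232.9, 249.3], 0.76), ([259.6, 275.3], 0.64), ([225.5, 261.5], 0.63), ([245.2, 263.4], 0.54)]
```

```bash
python3 -m crank '[[[0.6,0,0,1,0],[0.6,0,0,0.9,0],[0.6,0,0,0.8,0],[0.6,0,0,0.7,0],[0.6,0,0,0.5,0],[0.6,0,0,0,0],[0.6,0,0,0,0]]]' && python3 -m crank '[[[0,0,0,0,0],[0,0,0,0,0],[0,0,0,0,0],[0,0,0,0,0],[0,0,0,-0.4,0],[0,0,0,-0.8,0],[0,0,0,-1,0],[0,0,0,-1,0],[0,0,0,-1,0],[0,0,0,-1,0],[0,0,0,-1,0],[0,0,0,-1,0]]]' && python3 -m crank '[[[0,0,0,-1,0],[0,0,0,-0.9,0],[0,0.4,-0.976,0,0],[0,0.4,-0.976,0,0],[0,0.4,-0.976,0,0],[0,0.4,-0.976,0,0],[0,0.4,-0.976,0,0],[0,0.4,-0.976,0,0],[0,0.4,-0.976,0,0],[0,0.4,-0.976,0,0],[0,0.4,-0.976,0,0],[0,0.4,-0.976,0,0]]]'
python3 -m crank '[[[0,0.4,-0.976,0,0],[0,0.4,-0.976,0,0],[0,0,0,0,0],[0,0,0,0,0]]]'
python3 look.py w5.png 0.0275
```

```text
clock: 28.2
ee_pos: [0.4461, -0.1961, 0.0358]
orientation: [0.995, 0.096, 0.0, 0.0]
contact_force: [-0.1, -1.0, 0.1]
width: 0.055
finger_force: 0.0
clock: 29.4
ee_pos: [0.4454, -0.1957, 0.2168]
orientation: [0.995, 0.096, 0.0, 0.0]
contact_force: [1.1, 0.3, 0.1]
width: 0.032
finger_force: 30.0
clock: 30.6
ee_pos: [0.4971, 0.0638, 0.2633]
orientation: [0.995, 0.096, 0.0, 0.0]
contact_force: [0.6, -0.8, -1.5]
width: 0.0321
finger_force: 30.0
clock: 31.0
ee_pos: [0.5073, 0.1146, 0.2629]
orientation: [0.995, 0.096, -0.0, 0.0]
contact_force: [0.1, -0.4, -0.5]
width: 0.0318
finger_force: 30.0
[0.5073 0.1141 0.2629] 0.1923379973833882
250 jaw [(128, -25.0, array([ 0.0601, -0.0251])), (162, 23.0, array([ 0.0353, -0.0256]))]
   wedge [(229, -16.0, 'foot', np.float64(0.0065), 'top', np.float64(0.0255)), (256, 19.0, 'foot', np.float64(-0.0103), 'top', np.float64(0.0134)), (282, -45.0, 'foot', np.float64(-0.0272), 'top', np.float64(0.0012))]
280 jaw [(127, -28.0, array([ 0.0608, -0.0033])), (162, 25.0, array([ 0.0353, -0.0033]))]
   wedge [(256, 22.0, 'foot', np.float64(-0.0103), 'top', np.float64(0.0134)), (282, -62.0, 'foot', np.float64(-0.0272), 'top', np.float64(0.0013))]
310 jaw [(127, -26.0, array([0.0609, 0.0184])), (162, 24.0, array([0.0353, 0.0189]))]
   wedge [(256, 22.0, 'foot', np.float64(-0.0103), 'top', np.float64(0.0134)), (277, -10.0, 'foot', np.float64(-0.0239), 'top', np.float64(0.0036)), (282, -47.0, 'foot', np.float64(-0.0272), 'top', np.float64(0.0013))]
gap_edge [279.0, 129.8] [ 0.0588 -0.004 ]
```

Wedge_4's flat face is at +13.4 mm and the far jaw's edge at +60.6 mm, and the opening looks about 24–25 mm wide. I'll lower it 10 mm in first and check the force.

```bash
python3 -m crank '[[[0,0.7,-0.15,0,0],[0,0.7,0,0,0],[0,0.45,0,0,0],[0,0,0,0.8,0],[0,0,0,0.8,0],[0,0,0,0.6,0],[0,0,0,0.5,0],[0,0,0,0.3,0],[0,0,0,0.18,0],[0,0,0,0,0],[0,0,0,0,0]]]'; python3 -m crank '[[[0,0,0,0.08,0],[0,0,0,0.08,0],[0,0,0,0,0]]]'
```

```text
clock: 32.2
ee_pos: [0.5519, 0.1268, 0.1832]
orientation: [0.995, 0.096, -0.0, 0.0]
contact_force: [-3.5, -0.5, -3.5]
width: 0.0316
finger_force: 30.0
clock: 32.5
ee_pos: [0.552, 0.1268, 0.1795]
orientation: [0.995, 0.096, -0.0, 0.0]
contact_force: [-5.1, -1.8, -2.1]
width: 0.0318
finger_force: 30.0
```

```bash
python3 -m crank '[[[0,-0.03,0,0,0],[0,0,0,0.08,0],[0,0,0,0,0]]]'; python3 -m crank '[[[0,0,0,0.04,0],[0,0,0,0.04,0],[0,0,0,0,0]]]'
```

```text
clock: 32.8
ee_pos: [0.5518, 0.1268, 0.1774]
orientation: [0.995, 0.096, 0.0, -0.0]
contact_force: [-1.6, -0.4, -0.9]
width: 0.0322
finger_force: 30.0
clock: 33.1
ee_pos: [0.5518, 0.1268, 0.1751]
orientation: [0.995, 0.096, 0.0, -0.0]
contact_force: [-0.5, -0.1, -1.2]
width: 0.032
finger_force: 30.0
```

Wedge_4 is about 18 mm in with no jamming force. I'll release it and check.

```bash
python3 -m crank '[[[0.5,0,0,0,0],[0.5,0,0,0,0],[0.5,0,0,0,0],[0.5,0,0,0,0],[0.5,0,0,-0.4,0],[0.5,0,0,-0.8,0],[0.5,0,0,-1,0],[0.5,0,0,-1,0],[0.5,0,0,-0.4,0],[0.5,-1,0,0,0],[0.5,-1,0,0,0],[0.5,0,0,0,0]]]'; python3 -m crank '[[[0.5,0,0,0,0]]]'; python3 - <<'E'
from h import *
im=shot("scene"); w=shot("side"); v=shot("wrist","w6.png")
a=cv2.resize(im[190:330,140:330,::-1],None,fx=2.1,fy=2.1,interpolation=2);b=cv2.resize(w[150:290,200:390,::-1],None,fx=2.1,fy=2.1,interpolation=2)
c=cv2.resize(v[60:210,130:430,::-1],(798,300),interpolation=2)
cv2.imwrite("pics/d4.png",np.vstack([np.hstack([a,b])[:, :798],c]))
E
```

```text
clock: 34.3
ee_pos: [0.5001, 0.1168, 0.2648]
orientation: [0.995, 0.096, -0.001, 0.0]
contact_force: [0.0, -0.0, -0.4]
width: 0.0457
finger_force: 0.0
clock: 34.4
ee_pos: [0.5025, 0.1172, 0.2653]
orientation: [0.995, 0.096, 0.0, -0.0]
contact_force: [0.2, -1.1, 0.5]
width: 0.0454
finger_force: 0.0
```

View pics/d4.png

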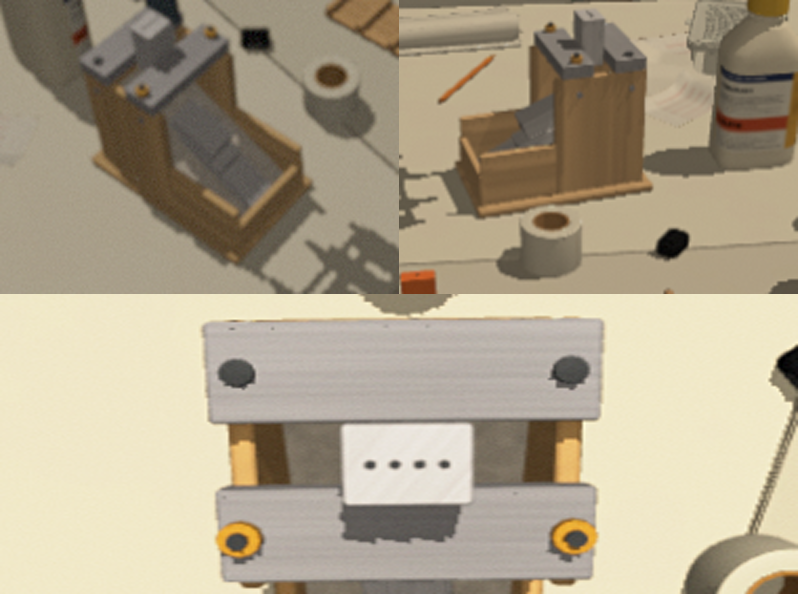

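Wedge_4 (four dots) stands upright between the jaws at about (407,463) in the lower picture, with its flat side along the far jaw. The other three lie in the tray, and the roll and clip have not moved. Nothing is touching the robot, so I'm handing in.

```bash
python3 -c "
from station import robot
print(robot.hand_in())"
```

```text
the job is handed in; nothing more can be done
None
```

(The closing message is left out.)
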